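# Couple the sampler tray to its docking post with the long pin

### The job

Couple the sampler tray to its docking post: take the long coupling pin out of the pin block and thread it straight down through the post's upper eye and on through the tray's lower eye, until its collar rests on the upper eye. Lower it gently rather than dropping it, let go of it, and leave the short pin standing in the block.

Things in the scene. Friction and masses are not known exactly. Their poses are not given: they have to be found in the camera images.
- long_pin: Long coupling pin, upright in a well of the pin block. Origin: centre of its tip, z up along the pin. From the tip up: steel shank 16 mm thick, 100 mm long (its last 6 mm only 11 mm thick); steel collar 60 mm wide, 6 mm thick; black round grip 24 mm wide, 45 mm tall (106 to 151 mm above the origin). About 0.25 kg. The tip stands 10 mm above the bench at first; a 40 mm lift frees it.
- short_pin: Short pin, a bystander in the block's other well: the same but for a shank of 58 mm, too short for both eyes; its grip ends 119 mm above the bench, the long pin's 161 mm. Origin: centre of its tip, z up. The grey block is fixed, 70 x 200 x 50 mm high, with two 18.5 mm square wells 100 mm apart and 40 mm deep; which pin is in which varies.
- upper_eye (a point): Centre of the upper eye's mouth, on its top face, 120 mm above the bench. Level aluminium plate 64 x 64 x 12 mm with a vertical 36 mm bore (the 16 mm shank may be 10 mm off centre), held by a post of the same height 59 to 85 mm off on the point's -x side. z is up; x and y turn with the fixed assembly of post and tray, which is placed anew each time.
- lower_eye (a point): Centre of the lower eye's mouth, on its top face, 50 mm above the bench, straight below the upper eye: same plate and bore, 58 mm of air between the plates, 38 mm free below. It sticks out of the fixed sampler tray, 170 x 160 x 70 mm high (vials to 91 mm), which begins 58 mm off on the point's -y side. Pin fully home: tip 30 mm below this point.
Not all that is in view belongs to the job. Leave any orange or turquoise look-alike of the long_pin alone.

How it is judged:
At the end, for the whole second after the job is handed in: The long pin stands through both eyes: its tip within 15 mm of the eyes' axis and at least 18 mm below the top of the lower eye, its collar within 12 mm of the top face of the upper eye, tilted less than 10 degrees, at rest; the short pin is within 30 mm of where it began (horizontal distance between long_pin and lower_eye below 0.015 m and z of long_pin in the frame of lower_eye below -0.018 m and z of long_pin in the frame of upper_eye below -0.088 m and angle between long_pin's own z axis and vertical below 0.17 rad and linear speed of long_pin below 0.02 m/s and distance of short_pin from where it was at the start of the episode below 0.03 m); the robot touches nothing.
It fails at once if the long pin is dropped into the eyes (it moves faster than 0.7 m/s there: a free fall of more than 25 mm) (horizontal distance between long_pin and upper_eye below 0.03 m and linear speed of long_pin above 0.7 m/s).
It fails at once if the short pin is taken out of its well or upset (moved by more than 30 mm) (distance of short_pin from where it was at the start of the episode above 0.03 m).
It also fails if it takes over 38 s, if anything falls off the work surface, if the arm or the gripper's body presses on something with over 40 N, if the wrist force passes 120 N, or if a joint passes its speed limit or range.

### The arm

A 7-joint arm with a two-finger parallel gripper is mounted at the origin on the work surface. World frame = base frame: x ahead of the robot, y to its left, z up, the work surface at z = 0. Lengths are in m, angles in rad, forces in N, time in s.
With the tool pointing down it reaches from about 0.35 to 0.9 m from the base axis. Payload 19.9 kg.
Tool frame: the origin (TCP) lies midway between the tips of the shut fingers; the grasp point (between the pads) lies 19 mm behind it; z points along the fingers, y is the line along which they close (so a half turn about z gives the same grasp; the last joint's range is limited). The gripper opens to 85 mm and grips with 20 to 120 N. Pads are 22 mm wide; open, the fingers measure 114 mm over their backs; the gripper's body (76 mm by 85 mm) begins 54 mm behind the grasp point. The pads swing forward as they close: fully open they stand 13 mm farther back than shut.
Start: joints at [-1.268, 0.417, -0.01, 1.614, 0.005, 1.111, -0.053], TCP at [0.211, 0.588, 0.193] pointing down, gripper open.
Joint ranges: [-2.81, 2.81], [-0.39, 2.02], [-1.27, 1.25], [0.06, 2.57], [-1.19, 4.33], [0.19, 2], [-2.82, 2.82]. Speed limits (rad/s): [1.89, 1.89, 2.39, 2.39, 3.01, 3.01, 3.01].

### API

Orientations are given as [roll, pitch, yaw] about the fixed x, y, z axes, in that order (R = Rz(yaw) Ry(pitch) Rx(roll)).
In Python, from rig import ctrl, snapshot gives the robot as it stands.
- The arm moves only by the tool apply_moves, never from a script. Its argument "rows" is a list of rows, each a list of 5 numbers: the closure, from 0 (fully open) to 1 (shut), then the shift along the tool's x, y, z in units of 30 mm (1.0 is 30 mm), then the turn about the tool's z in units of 0.08 rad (1.0 is 0.08 rad). In form: [[jaw, x, y, z, roll], ...]. A call has 1 to 8 rows; each row shifts and turns the commanded pose from where the row before left it, along the tool's axes as they then stand; what a row does not reach is not made up. A row lasts 1/10 s, in which the tool goes at most 50 mm and 8.59 degrees, less where a joint would pass 70% of its speed; a pose out of reach is approached as far as the arm can. A call with a number of a shift or a turn outside -1 to 1 is refused whole. A call with a gripper value outside its range is refused whole. The fingers move at their own pace and stop on an object; the grip force is fixed at half the most. Time passes only in rows, so rows that do not move let the fingers close. It gives the time, the measured TCP pose, the force, the opening and the grip force at its end, in the units of the state.
- ctrl.state(): the state, without advancing time (a new reading comes with each control period).
- snapshot(name): name is "scene" or "top" or "wrist"; returns a dict with "image" (420x560x3 uint8, blue, green, red), "depth" (420x560 float32, m along the optical axis (not along the pixel's ray), 0 where there is no reading), "intrinsics" (3x3 intrinsics, pixels), "R" (3x3) and "t" (3): a world point X has camera coordinates R X + t. Camera axes: x right, y down, z forward; pixel columns grow to the right and rows downward; lengths in m; the calibration is good to about 2 mm. A picture is of the moment at which its call begins.
- ctrl.finish_job(): hands the job in; it is judged then, once.
The state is a dict: "time": time; "q": joint angles; "dq": joint speeds; "joint_torque": joint torques, N m; "ee_pos": TCP position; "eef_rot": TCP orientation; "contact_force": force on the tool from outside, world axes, zero at the start; "ft_torque": the same for the moment, N m; "width": finger opening in m; "grasp_force": force on a finger pad.
Only numpy, scipy, OpenCV 4.12 (cv2) and the standard library are available. Lean on these libraries where they do the work, as an engineer would, in place of code of your own. Each camera call takes 0.05 s, during which the arm holds its last target. There are 200 camera calls.

## Working session

There is one attempt and no reset: what is moved stays moved. The work goes in short steps, Python scripts to look and compute and a tool call to move; the robot and the scene stay as the last step left them, time stands still between calls to the robot, and variables do not carry over. Pictures are saved under pics/ and viewed, at most 10 in all, crops included, and the job is handed in when it is done.

Besides the shell and the picture viewer there is one more tool, called after ">>>" by a JSON object that holds its "api" and its "payload", one argument or row to a line. apply_moves: Moves the arm, as the interface text tells. Shifts and turns lie within -1 to 1; 1 stands for 30 mm of shift or 0.08 rad of turn. Its arguments: {"type":"object","properties":{"rows":{"type":"array"}},"required":["rows"]}

```bash
mkdir -p pics; cat > h.py <<'E'
import numpy as np, cv2
from rig import ctrl, snapshot
def save(n,f):
    s=snapshot(n); cv2.imwrite(f'pics/{f}.png',s['image']); np.savez(f'{f}.npz',**s); return s
def cloud(s):
    d=s['depth']; h,w=d.shape; u,v=np.meshgrid(np.arange(w),np.arange(h)); K=s['intrinsics']
    c=np.stack([(u-K[0,2])/K[0,0]*d,(v-K[1,2])/K[1,1]*d,d],-1)
    p=(c-s['t'])@s['R']; p[d==0]=np.nan; return p
E
python3 - <<'E'
from h import *
a=save('top','top0');b=save('scene','scene0')
s=ctrl.state();print(s)
print(a['R'],a['t'],a['intrinsics'])
E
```

```text
{'time': 0.1, 'q': array([-1.26744704,  0.41791442, -0.01029807,  1.61407239,  0.00472139,
        1.1106845 , -0.05295738]), 'dq': array([ 1.30386868e-04,  8.63743985e-05,  4.64405832e-04, -2.08063825e-03,
        4.82072650e-04, -9.75855821e-04, -1.64511234e-03]), 'joint_torque': array([ 2.27263648e-03, -8.65833235e+01,  6.81014657e-01, -4.35636377e+01,
        1.92654447e-02,  4.95656466e-03, -6.87343618e-05]), 'ee_pos': array([0.21119296, 0.58788867, 0.19254027]), 'eef_rot': array([-3.14054207e+00,  1.04454939e-04,  2.79679886e+00]), 'contact_force': array([-0.53570609, -0.97645782,  0.9133203 ]), 'ft_torque': array([-0.05420517, -0.00784873, -0.0164261 ]), 'grasp_force': 0.0, 'width': 0.08526179965334568}
[[ 0.00608282 -0.99975272 -0.02138903]
 [-0.996741   -0.00434115 -0.08055144]
 [ 0.08043867  0.02180931 -0.99652094]] [0.0747872  0.49156588 0.97260509] [[540.70536088   0.         283.83628891]
 [  0.         540.70536088 211.21710016]
 [  0.           0.           1.        ]]
```

View pics/top0.png

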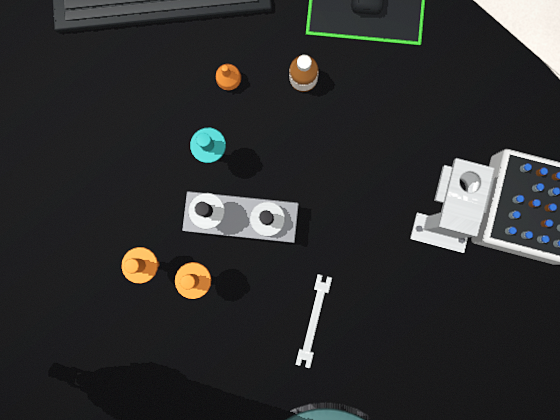

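View pics/scene0.png

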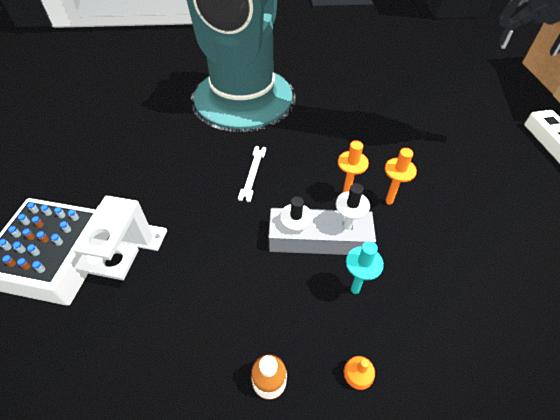

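Both pictures show the grey block with two steel pins with black grips: top view (206,210) and (267,218), scene view (355,197) and (297,208). The eyes are at top (470,181).
Candidates for the long pin are steel/black at top (206,210), steel/black at (267,218), orange at (140,265) and (193,281), and turquoise at (207,145). I choose (206,210), which stands higher in the scene view. Next I check heights and take a crop.

```bash
python3 - <<'E'
from h import *
a=dict(np.load('top0.npz'));b=dict(np.load('scene0.npz'))
P=cloud(a);Q=cloud(b)
def rep(n,P,m):
    q=P[m]; print(n,len(q),np.nanmedian(q,0).round(4),np.nanmin(q,0).round(3),np.nanmax(q,0).round(3))
def win(P,x0,x1,y0,y1):
    m=np.zeros(P.shape[:2],bool); m[y0:y1,x0:x1]=1; return m
for n,u in (('L',206),('S',267)):
    v=210 if n=='L' else 218
    w=win(P,u-24,u+24,v-24,v+24)
    z=P[...,2]; print(n,np.histogram(z[w],bins=np.arange(0,.18,.01))[0])
    hi=np.nanpercentile(z[w],99)
    for lo,h in ((.1,.117),(.06,.08),(.113,.125),(.155,.167)): 
        m=w&(z>lo)&(z<h)
        if m.sum()>10: rep((lo,h),P,m)
def circ(P,m,r):
    from scipy.optimize import least_squares
    pass
# eyes
z=P[...,2]; w=win(P,400,560,140,280)
m=w&(z>.114)&(z<.126)
rep('upper',P,m)
pts=P[m][:,:2].astype(np.float32); print('minrect',cv2.minAreaRect(pts))
wq=win(Q,0,180,180,310); mq=wq&(abs(Q[...,2]-.12)<.006); rep('upperQ',Q,mq); print(cv2.minAreaRect(Q[mq][:,:2].astype(np.float32)))
# hole: enclosed region in mask
for nm,mm,PP,s in (('top',m,P,a),('scene',mq,Q,b)):
    k=mm.astype(np.uint8)*255
    cs,hi=cv2.findContours(k,cv2.RETR_CCOMP,cv2.CHAIN_APPROX_NONE)
    for c,h in zip(cs,hi[0]):
        if h[3]>=0 and cv2.contourArea(c)>40:
            K=s['intrinsics']; c=c[:,0,:].astype(float)
            r=np.stack([(c[:,0]-K[0,2])/K[0,0],(c[:,1]-K[1,2])/K[1,1],np.ones(len(c))],-1)@s['R']
            o=-s['R'].T@s['t']; X=o+r*((.12-o[2])/r[:,2])[:,None]
            print(nm,'hole',c.mean(0),cv2.minEnclosingCircle(X[:,:2].astype(np.float32)),cv2.fitEllipse(X[:,:2].astype(np.float32)))
i=b['image'][130:320]; j=cv2.resize(np.hstack([i[:,270:430],i[:,0:180]]),None,fx=2.3,fy=2.3); cv2.imwrite('pics/crop.png',j)
E
```

```text
L [224   2   4   2 409 368   0   0   0   0   1 763  17  17  14  68 116]
(0.1, 0.117) 596 [0.4801 0.202  0.1155] [0.455 0.176 0.11 ] [0.512 0.235 0.117]
(0.113, 0.125) 737 [0.4815 0.2014 0.1159] [0.455 0.176 0.113] [0.512 0.235 0.124]
(0.155, 0.167) 176 [0.4832 0.2054 0.1606] [0.472 0.194 0.155] [0.494 0.217 0.164]
S [184   3   8   4 529 448  10 729   6   4   6 133  27   0   0   0   0]
(0.1, 0.117) 34 [0.4691 0.1041 0.1158] [0.462 0.095 0.101] [0.482 0.116 0.117]
(0.06, 0.08) 739 [0.4716 0.1051 0.0737] [0.445 0.077 0.068] [0.503 0.135 0.079]
(0.113, 0.125) 159 [0.4735 0.1062 0.1183] [0.462 0.095 0.114] [0.485 0.116 0.123]
upper 2483 [ 0.5    -0.2212  0.1197] [ 0.444 -0.27   0.114] [ 0.572 -0.179  0.125]
minrect ((0.5078375339508057, -0.22446417808532715), (0.06588684767484665, 0.11832356452941895), 75.58531951904297)
upperQ 1943 [ 0.5091 -0.2234  0.1188] [ 0.446 -0.271  0.114] [ 0.575 -0.18   0.122]
((0.5101330280303955, -0.22589834034442902), (0.06619720160961151, 0.1170484647154808), 74.90217590332031)
top hole [469.17460317 181.92063492] ((0.5326982736587524, -0.2301112860441208), 0.019113164395093918) ((0.5328282117843628, -0.22972512245178223), (0.035697124898433685, 0.036761678755283356), 114.34000396728516)
scene hole [ 99.13559322 237.57627119] ((0.5372258424758911, -0.23059405386447906), 0.019018758088350296) ((0.5376821160316467, -0.23067964613437653), (0.0345931313931942, 0.03628947213292122), 36.287384033203125)
```

View pics/crop.png

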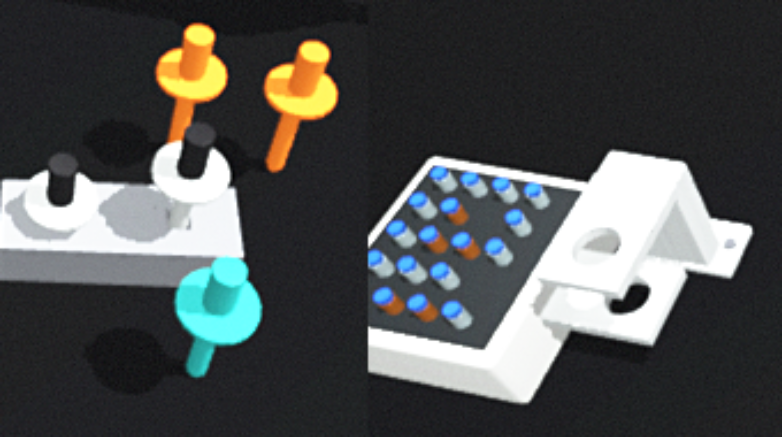

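The crop shows the tall steel pin with a black grip at (198,150) right of the short one at (62,180); orange and turquoise are look-alikes. Measured heights agree: collar tops 116/74 mm and grip tops 161/119 mm for long/short. Bore diameter is 36 mm.

```bash
cat >> h.py <<'E'
from scipy.spatial.transform import Rotation as Ro
def go(t):
    s=ctrl.state(); R=Ro.from_euler('xyz',s['eef_rot']).as_matrix()
    d=R.T@(np.array(t)-s['ee_pos']); print('pos',s['ee_pos'].round(4),'rot',s['eef_rot'].round(3),'units',(d/.03).round(2),'t',s['time'])
E
python3 - <<'E'
from h import *
b=dict(np.load('scene0.npz'));Q=cloud(b);z=Q[...,2]
m=np.zeros(z.shape,bool);m[170:230,330:385]=1
for lo,h in((.11,.12),(.154,.168)):
    k=m&(z>lo)&(z<h)&(abs(Q[...,1]-.205)<.05); q=Q[k];print(len(q),np.median(q,0),q.min(0),q.max(0),cv2.minEnclosingCircle(q[:,:2].astype(np.float32)))
a=dict(np.load('top0.npz'));P=cloud(a)
for u,v in((200,142),(187,280),(133,264)):print(np.nanmax(P[v-15:v+15,u-15:u+15,2]),P[v,u])
go([.484,.205,.20])
w=save('wrist','w0')
E
```

```text
531 [0.49470056 0.19779535 0.11504654] [0.45540267 0.17419659 0.11000944] [0.51571629 0.23310496 0.11993033] ((0.4855436682701111, 0.2030637115240097), 0.030563930049538612)
142 [0.48807223 0.20297349 0.15956129] [0.47411753 0.19210359 0.15428912] [0.49810147 0.21467336 0.16202074] ((0.48590564727783203, 0.20374327898025513), 0.012387407012283802)
0.15441394310790482 [0.59228984 0.21073375 0.15128119]
0.1547809611053364 [0.37052826 0.22770984 0.14911077]
0.15504455677580084 [0.39527481 0.31455546 0.14970006]
pos [0.2112 0.5879 0.1925] rot [-3.141  0.     2.797] units [-12.87  -8.94  -0.24] t 0.1
```

>>> {"api": "apply_moves", "payload": {
  "rows": [
    [0,-0.8,-0.55,-0.1,0],
    [0,-0.8,-0.55,-0.1,0],
    [0,-0.8,-0.55,-0.05,0],
    [0,-0.8,-0.55,0,0],
    [0,-0.8,-0.55,0,0],
    [0,-0.8,-0.55,0,0],
    [0,-0.8,-0.55,0,0],
    [0,-0.8,-0.55,0,0]
  ]
}}

```text
time: 0.95
ee_pos: [0.3478, 0.3979, 0.2005]
eef_rot: [-3.141, -0.0, 2.797]
contact_force: [-0.1, 0.1, -0.4]
width: 0.0857
grasp_force: 0.0
```

>>> {"api": "apply_moves", "payload": {
  "rows": [
    [0,-0.8,-0.55,0,0],
    [0,-0.8,-0.55,0,0],
    [0,-0.8,-0.55,0,0],
    [0,-0.8,-0.55,0,0],
    [0,-0.8,-0.55,0,0],
    [0,-0.8,-0.55,0,0],
    [0,-0.8,-0.55,0,0],
    [0,0,0,0,0]
  ]
}}

```text
time: 1.75
ee_pos: [0.4683, 0.2301, 0.2005]
eef_rot: [-3.141, 0.001, 2.792]
contact_force: [-0.9, 0.4, -0.3]
width: 0.0851
grasp_force: 0.0
```

```bash
python3 - <<'E'
from h import *
go([.4845,.2045,.2])
w=save('wrist','w1')
P=cloud(w);z=P[...,2]
for zz,r in ((.1605,.03),(.116,.05)):
    m=(abs(z-zz)<.006)&(np.hypot(P[...,0]-.4845,P[...,1]-.2045)<r);q=P[m]
    if len(q)>10: print(zz,len(q),q.min(0),q.max(0),cv2.minEnclosingCircle(q[:,:2].astype(np.float32)))
E
```

```text
pos [0.4683 0.2301 0.2005] rot [-3.141e+00  1.000e-03  2.792e+00] units [-0.8  -0.62  0.02] t 1.75
0.1605 947 [0.47314848 0.19434681 0.15457017] [0.49636357 0.21808495 0.16187892] ((0.48513779044151306, 0.20624840259552002), 0.012087242677807808)
0.116 2886 [0.45534448 0.17666638 0.1100375 ] [0.5152175  0.23594119 0.1217056 ] ((0.48528099060058594, 0.20638221502304077), 0.03010101057589054)
```

View pics/w1.png

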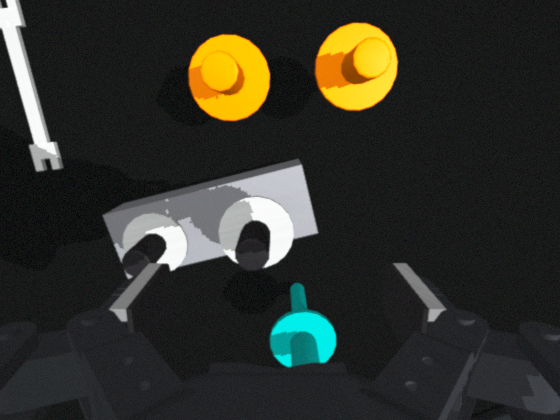

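The wrist view shows the long pin's grip at (252,255), the short pin's at (140,260) and turquoise at (303,340). Fits put the long pin at (0.4853, 0.2055), consistent with the other cameras.

>>> {"api": "apply_moves", "payload": {
  "rows": [
    [0,-0.81,-0.6,0,0],
    [0,0,0,0,0],
    [0,0,0,0.5,0],
    [0,0,0,0.5,0],
    [0,0,0,0.5,0],
    [0,0,0,0.5,0],
    [0,0,0,0.5,0],
    [0,0,0,0,0]
  ]
}}

```text
time: 2.6
ee_pos: [0.4816, 0.2089, 0.124]
eef_rot: [-3.139, -0.002, 2.798]
contact_force: [-0.1, -1.3, 0.3]
width: 0.0855
grasp_force: 0.0
```

>>> {"api": "apply_moves", "payload": {
  "rows": [
    [0.4,0,0,0,0],
    [0.4,0,0,0,0],
    [0.4,0,0,0,0],
    [1,0,0,0,0],
    [1,0,0,0,0],
    [1,0,0,0,0],
    [1,0,0,0,0],
    [1,0,0,0,0]
  ]
}}

```text
time: 3.4
ee_pos: [0.4832, 0.2084, 0.1256]
eef_rot: [-3.142, 0.0, 2.797]
contact_force: [-0.7, -1.1, 0.9]
width: -0.0
grasp_force: 0.0
```

```bash
python3 - <<'E'
from h import *
go([.4853,.2055,.124])
a=save('wrist','w2');b=save('scene','s2')
j=cv2.resize(b['image'][60:330,200:500],None,fx=1.5,fy=1.5)
cv2.imwrite('pics/m2.png',np.hstack([cv2.resize(a['image'],(340,255)).copy() if 0 else cv2.copyMakeBorder(cv2.resize(a['image'],(340,255)),0,150,0,0,0),j]))
E
```

```text
pos [0.4832 0.2084 0.1256] rot [-3.142  0.     2.797] units [-0.1  -0.07  0.05] t 3.4
```

View pics/m2.png

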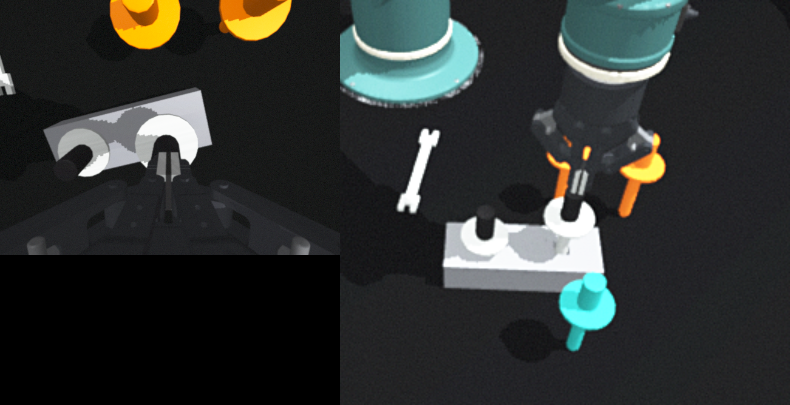

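The fingers closed on nothing (scene crop, fingers (578,182), grip (572,207); wrist, fingertips overlapping the grip at (168,152)). I measure where the fingertips really are compared with the reported TCP.

```bash
python3 - <<'E'
from h import *
b=dict(np.load('s2.npz'));Q=cloud(b)
for v in range(164,212,3): print(v,[(u,)+tuple((Q[v,u]*1000).round().astype(int)) for u in (350,355,358,361)])
t=save('top','t2');P=cloud(t)
m=(abs(P[...,2]-.1605)<.006)&(np.hypot(P[...,0]-.485,P[...,1]-.205)<.04);print('top grip',m.sum())
w=dict(np.load('w2.npz'));W=cloud(w);k=(np.hypot(W[...,0]-.485,W[...,1]-.205)<.045)
for lo in np.arange(.11,.24,.01):
    q=W[k&(W[...,2]>=lo)&(W[...,2]<lo+.01)]
    if len(q):print(lo.round(2),len(q),q.min(0).round(3),q.max(0).round(3))
print(ctrl.state())
E
```

```text
164 [(350, np.int64(484), np.int64(184), np.int64(217)), (355, np.int64(494), np.int64(189), np.int64(228)), (358, np.int64(496), np.int64(193), np.int64(229)), (361, np.int64(497), np.int64(197), np.int64(230))]
167 [(350, np.int64(483), np.int64(185), np.int64(210)), (355, np.int64(490), np.int64(191), np.int64(217)), (358, np.int64(491), np.int64(196), np.int64(218)), (361, np.int64(493), np.int64(200), np.int64(219))]
170 [(350, np.int64(391), np.int64(216), np.int64(104)), (355, np.int64(490), np.int64(192), np.int64(209)), (358, np.int64(493), np.int64(196), np.int64(213)), (361, np.int64(489), np.int64(203), np.int64(208))]
173 [(350, np.int64(398), np.int64(216), np.int64(103)), (355, np.int64(490), np.int64(193), np.int64(203)), (358, np.int64(493), np.int64(197), np.int64(205)), (361, np.int64(490), np.int64(203), np.int64(202))]
176 [(350, np.int64(376), np.int64(224), np.int64(70)), (355, np.int64(486), np.int64(196), np.int64(191)), (358, np.int64(493), np.int64(199), np.int64(198)), (361, np.int64(492), np.int64(204), np.int64(197))]
179 [(350, np.int64(377), np.int64(2
[... 2978 characters left out ...]
y([-0.65101094,  0.32584672,  0.22159116,  1.93051288, -0.09022218,
        0.89469688,  0.84184057]), 'dq': array([ 7.39509808e-05, -5.09773637e-04,  5.86058488e-04, -2.05506030e-03,
        5.39542882e-04, -2.49435728e-04, -5.21854251e-04]), 'joint_torque': array([ 2.80025546e-03, -6.99688268e+01,  3.87903303e+00, -3.77343321e+01,
        1.73579017e-02,  2.17531735e-03, -4.21322638e-04]), 'ee_pos': array([0.48319247, 0.20842788, 0.12557691]), 'eef_rot': array([-3.14151122e+00,  2.50182937e-05,  2.79681396e+00]), 'contact_force': array([-0.32605619, -0.38037927, -0.36939012]), 'ft_torque': array([ 0.02175409,  0.04261595, -0.08108175]), 'grasp_force': 0.0, 'width': -2.6161052100139496e-05}
```

The pin is untouched. In both depth views the shut fingertips are at z≈0.165, while the reported TCP z is 0.126. So the reported height reads about 39 mm low (x and y agree), and I go by the camera height. I will open, shift 3 mm and go down 36 mm more.

>>> {"api": "apply_moves", "payload": {
  "rows": [
    [0,-0.1,-0.07,0,0],
    [0,0,0,0,0],
    [0,0,0,0,0],
    [0,0,0,0,0],
    [0,0,0,0,0],
    [0,0,0,0,0],
    [0,0,0,0.3,0],
    [0,0,0,0,0]
  ]
}}

```text
time: 4.35
ee_pos: [0.4847, 0.2052, 0.1153]
eef_rot: [-3.14, -0.001, 2.797]
contact_force: [-0.7, 0.3, -0.5]
width: 0.0854
grasp_force: 0.0
```

>>> {"api": "apply_moves", "payload": {
  "rows": [
    [0,0,0,0.3,0],
    [0,0,0,0.3,0],
    [0,0,0,0.3,0],
    [0,0,0,0,0],
    [0,0,0,0,0]
  ]
}}

```text
time: 4.85
ee_pos: [0.4852, 0.2053, 0.0894]
eef_rot: [-3.141, -0.0, 2.797]
contact_force: [0.7, -0.3, -0.0]
width: 0.0854
grasp_force: 0.0
```

```bash
python3 - <<'E'
from h import *
go([.4853,.2055,.09])
b=save('scene','s3');w=save('wrist','w3')
for n,s in(('s',b),('w',w)):
    Q=cloud(s);z=Q[...,2]
    d=np.hypot(Q[...,0]-.4853,Q[...,1]-.2055)
    for lo in np.arange(.12,.19,.01):
        q=Q[(d>.033)&(d<.065)&(abs((Q[...,0]-.4853)*.94-(Q[...,1]-.2055)*.342)<.02)&(z>=lo)&(z<lo+.01)]
        if len(q):print(n,lo.round(2),len(q),q.min(0).round(3),q.max(0).round(3))
E
```

```text
pos [0.4852 0.2053 0.0894] rot [-3.141 -0.     2.797] units [-0.    0.01 -0.02] t 4.85
s 0.13 1 [0.502 0.243 0.14 ] [0.502 0.243 0.14 ]
s 0.14 36 [0.463 0.15  0.141] [0.512 0.253 0.149]
s 0.15 75 [0.466 0.148 0.15 ] [0.512 0.254 0.16 ]
s 0.16 73 [0.465 0.149 0.16 ] [0.513 0.254 0.17 ]
s 0.17 54 [0.472 0.148 0.17 ] [0.514 0.254 0.18 ]
s 0.18 125 [0.46  0.142 0.18 ] [0.519 0.262 0.19 ]
s 0.19 254 [0.456 0.142 0.19 ] [0.519 0.263 0.2  ]
w 0.13 8 [0.465 0.166 0.138] [0.507 0.249 0.14 ]
w 0.14 1121 [0.458 0.155 0.14 ] [0.51  0.261 0.15 ]
w 0.15 1819 [0.458 0.155 0.15 ] [0.51  0.261 0.16 ]
w 0.16 2191 [0.458 0.155 0.16 ] [0.51  0.261 0.17 ]
w 0.17 1859 [0.456 0.155 0.17 ] [0.502 0.261 0.18 ]
w 0.18 3055 [0.452 0.143 0.18 ] [0.518 0.27  0.19 ]
w 0.19 11150 [0.452 0.142 0.19 ] [0.519 0.27  0.2  ]
```

Open fingertips are at z≈0.140, so about 0.127 when shut. That is on the grip and clear of the collar (0.116). I close now.

>>> {"api": "apply_moves", "payload": {
  "rows": [
    [1,0,0,0,0],
    [1,0,0,0,0],
    [1,0,0,0,0],
    [1,0,0,0,0],
    [1,0,0,0,0],
    [1,0,0,0,0],
    [1,0,0,0,0],
    [1,0,0,0,0]
  ]
}}

```text
time: 5.75
ee_pos: [0.4855, 0.2055, 0.0898]
eef_rot: [3.141, 0.0, 2.797]
contact_force: [-0.9, 0.3, 5.5]
width: 0.022
grasp_force: 58.6
```

>>> {"api": "apply_moves", "payload": {
  "rows": [
    [1,0,0,-0.3,0],
    [1,0,0,-0.3,0],
    [1,0,0,-0.4,0],
    [1,0,0,-0.5,0],
    [1,0,0,-0.5,0],
    [1,0,0,-0.5,0],
    [1,0,0,-0.5,0],
    [1,0,0,0,0]
  ]
}}

```text
time: 6.55
ee_pos: [0.4863, 0.2058, 0.182]
eef_rot: [3.139, 0.002, 2.797]
contact_force: [0.0, 0.4, -2.9]
width: 0.0229
grasp_force: 58.9
```

>>> {"api": "apply_moves", "payload": {
  "rows": [
    [1,0,0,-0.7,0],
    [1,0,0,-0.7,0],
    [1,0,0,-0.6,0],
    [1,-0.2,-0.4,0,0],
    [1,-0.4,-0.8,0,0],
    [1,-0.4,-0.8,0,0],
    [1,-0.4,-0.8,0,0],
    [1,-0.4,-0.8,0,0]
  ]
}}

```text
time: 7.35
ee_pos: [0.499, 0.0835, 0.2385]
eef_rot: [-3.141, -0.001, 2.796]
contact_force: [0.2, -0.7, -1.8]
width: 0.0224
grasp_force: 59.3
```

>>> {"api": "apply_moves", "payload": {
  "rows": [
    [1,-0.4,-0.8,0,0],
    [1,-0.4,-0.8,0,0],
    [1,-0.4,-0.8,0,0],
    [1,-0.4,-0.8,0,0],
    [1,-0.4,-0.8,0,0],
    [1,-0.4,-0.8,0,0],
    [1,-0.4,-0.8,0,0],
    [1,0,0,0,0]
  ]
}}

```text
time: 8.15
ee_pos: [0.5209, -0.1054, 0.2386]
eef_rot: [-3.14, -0.001, 2.792]
contact_force: [-0.5, 0.1, -2.7]
width: 0.0224
grasp_force: 59.2
```

```bash
python3 - <<'E'
from h import *
go([.535,-.230,.24])
for n in('scene','top','wrist'):
    s=save(n,n+'4');Q=cloud(s);e=ctrl.state()['ee_pos'];d=np.hypot(Q[...,0]-e[0],Q[...,1]-e[1]);z=Q[...,2]
    for lo,hi in ((.13,.19),(.235,.262)):
        q=Q[(d<.05)&(z>lo)&(z<hi)]
        if len(q)>10:print(n,lo,len(q),q.min(0).round(3),q.max(0).round(3),np.median(q,0).round(3),cv2.minEnclosingCircle(q[:,:2].astype(np.float32)))
a=dict(np.load('wrist4.npz'))['image'];b=dict(np.load('scene4.npz'))['image']
cv2.imwrite('pics/m4.png',np.hstack([cv2.resize(a,(400,300)),cv2.resize(b[80:380,0:400],(400,300))]))
E
```

```text
pos [ 0.5209 -0.1054  0.2386] rot [-3.140e+00 -1.000e-03  2.792e+00] units [-1.87 -3.74 -0.04] t 8.15
scene 0.13 118 [ 0.517 -0.114  0.156] [ 0.53  -0.099  0.189] [ 0.527 -0.104  0.176] ((0.5222344398498535, -0.10656879097223282), 0.008185752667486668)
scene 0.235 83 [ 0.508 -0.133  0.236] [ 0.551 -0.078  0.262] [ 0.545 -0.098  0.26 ] ((0.5218638181686401, -0.1064995601773262), 0.029746927320957184)
top 0.235 19 [ 0.495 -0.092  0.259] [ 0.53  -0.074  0.262] [ 0.51  -0.078  0.262] ((0.5126107335090637, -0.08448632061481476), 0.017618725076317787)
wrist 0.235 146 [ 0.491 -0.123  0.258] [ 0.527 -0.072  0.262] [ 0.495 -0.09   0.26 ] ((0.5093969106674194, -0.09729835391044617), 0.02720494382083416)
```

View pics/m4.png

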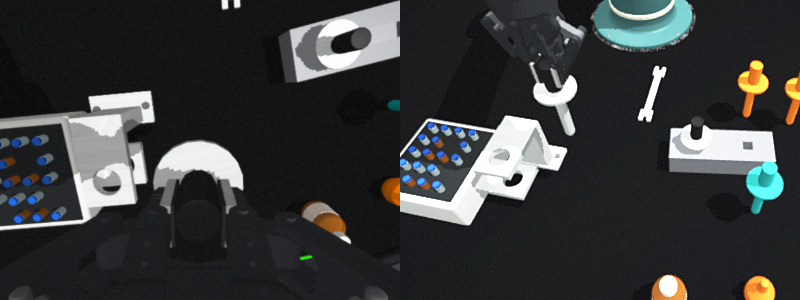

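The wrist half shows the collar at (200,165) and the eyes at (107,186). The scene half shows the pin hanging upright at (555,90) with its tip at z≈0.156, above the eyes (500,155). Only the short pin remains in the block. I move over the eye.

>>> {"api": "apply_moves", "payload": {
  "rows": [
    [1,-0.35,-0.7,0,0],
    [1,-0.35,-0.7,0,0],
    [1,-0.35,-0.7,0,0],
    [1,-0.35,-0.7,0,0],
    [1,-0.3,-0.6,0,0],
    [1,-0.15,-0.36,0,0],
    [1,0,0,0,0],
    [1,0,0,0,0]
  ]
}}

```text
time: 9.1
ee_pos: [0.536, -0.2249, 0.2393]
eef_rot: [3.141, -0.0, 2.797]
contact_force: [0.6, 0.3, -3.2]
width: 0.0222
grasp_force: 59.4
```

```bash
python3 - <<'E'
from h import *
go([.5345,-.2305,.24])
for n in('scene','top'):
    s=save(n,n+'5');Q=cloud(s);e=ctrl.state()['ee_pos'];d=np.hypot(Q[...,0]-e[0],Q[...,1]-e[1]);z=Q[...,2]
    for lo,hi in ((.13,.185),(.235,.262)):
        q=Q[(d<.05)&(z>lo)&(z<hi)]
        if len(q)>10:print(n,lo,len(q),q.min(0).round(3),q.max(0).round(3),cv2.minEnclosingCircle(q[:,:2].astype(np.float32)))
i=dict(np.load('scene5.npz'))['image'];cv2.imwrite('pics/m5.png',cv2.resize(i[130:310,20:220],None,fx=2.5,fy=2.5))
E
```

```text
pos [ 0.536  -0.2249  0.2393] rot [ 3.141 -0.     2.797] units [-0.02 -0.19 -0.02] t 9.1
scene 0.13 110 [ 0.532 -0.232  0.158] [ 0.545 -0.218  0.185] ((0.5374348759651184, -0.2253393530845642), 0.007921665906906128)
scene 0.235 98 [ 0.523 -0.245  0.235] [ 0.566 -0.197  0.262] ((0.5411174297332764, -0.22275298833847046), 0.02908187173306942)
top 0.13 47 [ 0.526 -0.225  0.164] [ 0.541 -0.216  0.185] ((0.5335471630096436, -0.22221410274505615), 0.007675373461097479)
top 0.235 23 [ 0.505 -0.249  0.259] [ 0.544 -0.195  0.262] ((0.5319296717643738, -0.22288107872009277), 0.028904512524604797)
```

View pics/m5.png

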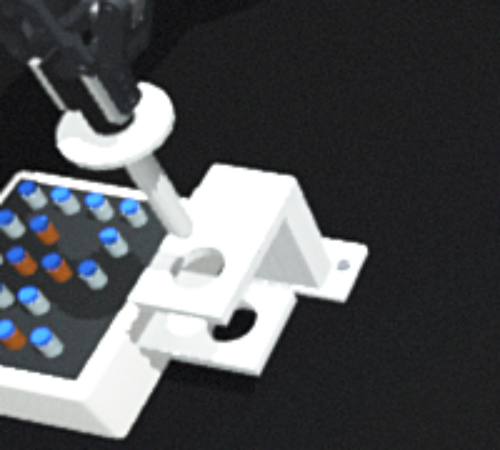

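The crop shows the shank tip at (180,232) above the bore (198,265). In both camera frames the pin needs about 6 mm more toward -y. I correct that and lower in stages.

>>> {"api": "apply_moves", "payload": {
  "rows": [
    [1,-0.07,-0.19,0,0],
    [1,0,0,0,0],
    [1,0,0,0.4,0],
    [1,0,0,0.4,0],
    [1,0,0,0.4,0],
    [1,0,0,0.4,0],
    [1,0,0,0.2,0],
    [1,0,0,0,0]
  ]
}}

```text
time: 10.0
ee_pos: [0.5356, -0.2318, 0.1845]
eef_rot: [-3.141, -0.002, 2.797]
contact_force: [0.1, 0.3, -3.0]
width: 0.0227
grasp_force: 59.4
```

```bash
python3 - <<'E'
from h import *
go([.5345,-.2305,.0998])
s=save('scene','s6');Q=cloud(s);d=np.hypot(Q[...,0]-.535,Q[...,1]+.23);z=Q[...,2]
for lo,hi in ((.126,.16),(.1,.13)):
    q=Q[(d<.012 if lo>.12 else d<.03)&(z>lo)&(z<hi)]
    if len(q)>5:print(lo,len(q),q.min(0).round(3),q.max(0).round(3))
i=s['image'];cv2.imwrite('pics/m6.png',cv2.resize(i[150:310,20:220],None,fx=2.5,fy=2.5))
E
```

```text
pos [ 0.5356 -0.2318  0.1845] rot [-3.141e+00 -2.000e-03  2.797e+00] units [0.04 0.03 2.82] t 10.0
0.126 152 [ 0.531 -0.24   0.126] [ 0.545 -0.225  0.16 ]
0.1 659 [ 0.506 -0.26   0.104] [ 0.565 -0.2    0.13 ]
```

View pics/m6.png

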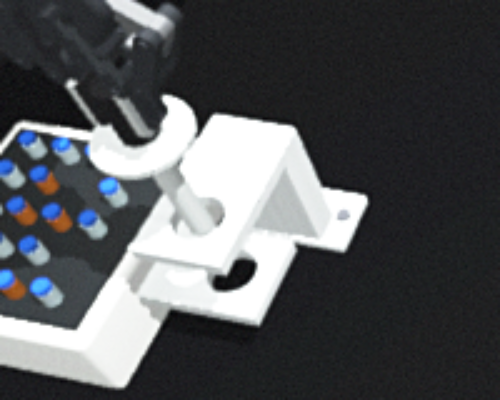

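The shank (203,212) is inside the upper bore, nearly central, with no contact force. I continue down.

>>> {"api": "apply_moves", "payload": {
  "rows": [
    [1,0,0.04,0.4,0],
    [1,0,0,0.4,0],
    [1,0,0,0.4,0],
    [1,0,0,0.4,0],
    [1,0,0,0.4,0],
    [1,0,0,0.3,0],
    [1,0,0,0.2,0],
    [1,0,0,0,0]
  ]
}}

```text
time: 10.85
ee_pos: [0.5361, -0.2307, 0.1098]
eef_rot: [-3.141, -0.001, 2.797]
contact_force: [-0.1, -0.3, -3.2]
width: 0.0225
grasp_force: 59.4
```

>>> {"api": "apply_moves", "payload": {
  "rows": [
    [1,0,0,0.1,0],
    [1,0,0,0.1,0],
    [1,0,0,0.06,0],
    [1,0,0,0,0],
    [1,0,0,0,0]
  ]
}}

```text
time: 11.35
ee_pos: [0.5365, -0.2308, 0.103]
eef_rot: [-3.142, 0.0, 2.797]
contact_force: [-0.3, 0.6, -2.4]
width: 0.0224
grasp_force: 59.4
```

>>> {"api": "apply_moves", "payload": {
  "rows": [
    [1,0,0,0.06,0],
    [1,0,0,0,0],
    [1,0,0,0,0]
  ]
}}

```text
time: 11.65
ee_pos: [0.5364, -0.2308, 0.101]
eef_rot: [-3.141, -0.0, 2.797]
contact_force: [0.6, -0.2, -2.4]
width: 0.0228
grasp_force: 59.4
```

```bash
python3 - <<'E'
from h import *
go([.5345,-.2305,.0998])
for n in ('scene','top'):
    s=save(n,n+'7');Q=cloud(s);d=np.hypot(Q[...,0]-.536,Q[...,1]+.23);z=Q[...,2]
    print(n,np.histogram(z[(d<.031)],bins=np.arange(.112,.136,.002)))
E
```

```text
pos [ 0.5364 -0.2308  0.101 ] rot [-3.141 -0.     2.797] units [ 0.06 -0.01  0.04] t 11.65
scene (array([ 10,   7,  21,  67,  20,  37, 257, 245,  11,   9,   6,   6]), array([0.112, 0.114, 0.116, 0.118, 0.12 , 0.122, 0.124, 0.126, 0.128,
       0.13 , 0.132, 0.134, 0.136]))
top (array([  1,   2,   9,  21,  18,  30, 105, 210,  70,  12,   2,   3]), array([0.112, 0.114, 0.116, 0.118, 0.12 , 0.122, 0.124, 0.126, 0.128,
       0.13 , 0.132, 0.134, 0.136]))
```

The collar's top face is at about 0.126–0.127, so it is within 1–2 mm of seating. I creep until contact shows in the force.

>>> {"api": "apply_moves", "payload": {
  "rows": [
    [1,0,0,0.04,0],
    [1,0,0,0.03,0],
    [1,0,0,0,0],
    [1,0,0,0,0]
  ]
}}

```text
time: 12.15
ee_pos: [0.5366, -0.2309, 0.0999]
eef_rot: [3.141, 0.001, 2.797]
contact_force: [-6.7, 3.1, 15.7]
width: 0.0224
grasp_force: 61.7
```

Contact is felt (16 N up), so the pin is seated. I release and withdraw.

>>> {"api": "apply_moves", "payload": {
  "rows": [
    [0.5,0,0,0,0],
    [0.3,0,0,0,0],
    [0,0,0,0,0],
    [0,0,0,0,0],
    [0,0,0,0,0],
    [0,0,0,0,0],
    [0,0,0,-0.3,0],
    [0,0,0,-0.6,0]
  ]
}}

```text
time: 12.95
ee_pos: [0.5358, -0.2306, 0.1258]
eef_rot: [-3.141, -0.002, 2.797]
contact_force: [-0.3, -0.1, 0.5]
width: 0.0857
grasp_force: 0.0
```

>>> {"api": "apply_moves", "payload": {
  "rows": [
    [0,0,0,-0.8,0],
    [0,0,0,-0.8,0],
    [0,0,0,-0.8,0],
    [0,0,0,-0.8,0],
    [0,0,0,0,0],
    [0,0,0,0,0]
  ]
}}

```text
time: 13.55
ee_pos: [0.5366, -0.2309, 0.2227]
eef_rot: [3.141, 0.001, 2.797]
contact_force: [0.5, -0.4, 0.2]
width: 0.0856
grasp_force: 0.0
```

```bash
python3 - <<'E'
from h import *
s=save('scene','s8');Q=cloud(s);d=np.hypot(Q[...,0]-.536,Q[...,1]+.23);z=Q[...,2]
for lo,hi,r in((.122,.13,.045),(.16,.176,.03)):
    q=Q[(d<r)&(z>lo)&(z<hi)];print(lo,len(q),np.median(q,0).round(3),cv2.minEnclosingCircle(q[:,:2].astype(np.float32)))
cv2.imwrite('pics/m8.png',s['image'])
E
```

```text
0.122 640 [ 0.545 -0.225  0.125] ((0.5368707776069641, -0.2324913591146469), 0.030666282400488853)
0.16 201 [ 0.54  -0.23   0.169] ((0.5371906161308289, -0.23219992220401764), 0.012956595048308372)
```

View pics/m8.png

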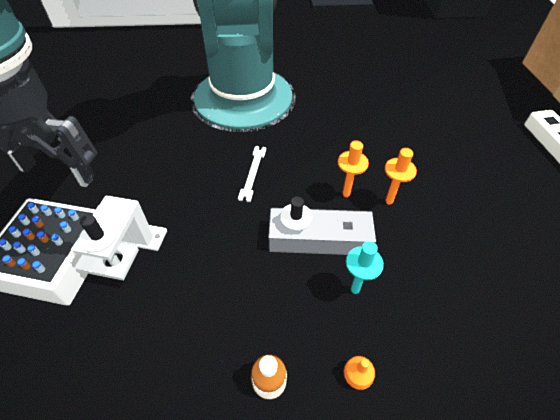

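The picture shows the long pin seated upright in the eyes (93,230), with its collar on the upper eye and the grip centred over it. The short pin still stands in the block (297,210), and the gripper is clear. I hand in.

```bash
python3 -c "
from rig import ctrl
print(ctrl.finish_job())"
```

```text
the job is handed in; nothing more can be done
None
```

The long pin is seated through both eyes with its collar on the upper eye and released, the short pin still stands in its well, and the job was handed in at about 13.6 s; no verdict came back.

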